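Snap the grille onto the loudspeaker's tweeter

TASK

Lift the loose dust cap off the loudspeaker's tweeter by its knob and stand it, knob up, in the middle of the round felt pad to the left of the loudspeaker. Then take the round tweeter grille by its bar and press it straight down into the collar round the tweeter, bar running along the loudspeaker's length, until it snaps in; do not let go, but keep pressing it firmly home (about 10 N) so that the gasket under it stays squeezed, and finish while still pressing. Never touch the tweeter itself, and leave the other things on the bench where they are.

Things in the scene. Friction and masses are not known exactly. Their poses are not given: they have to be found in the camera images.
- cabinet: slim wooden loudspeaker, 272 x 172 mm, fixed, lying on its back on a foam sheet (300 x 200 mm), its front panel up, 90 mm above the bench. Origin on the bench under its middle; y runs along its length (the tweeter with the collar is at the -y end, the larger bass cone at the +y end), x across it, z up.
- seat (a point): middle of the gasket's top when not squeezed, 112 mm above the bench; axes as the loudspeaker's. The collar is a black ring round the tweeter, 84 mm outside, 67 mm inside, 18 mm above the front panel, with a 4 mm gasket ring (83 mm outside, 69 mm inside) on top. Four sprung steel balls stick 5 mm inwards from its bore, 13.5 mm above the panel.
- gasket (a joint): how far the gasket is squeezed, m: 0 when free, about 0.003 at most. Its stiffness is 4 N/mm. The snapped-in grille left alone (drawn down by the balls) squeezes it by 0.0009 to 0.0014; a steady push of 8 to 12 N on the grille by 0.0021 to 0.0030.
- tweeter: the tweeter in the front panel: flange 76 mm across level with the panel, dome 7 mm high in the middle. Not to be touched. Its origin lies 30 mm under the panel's face, z up.
- cap_knob (a point): the dust cap: a grey round cover, 92 mm across, 10 mm high, with a knob 23 mm across and 26 mm high on its middle; 90 g. This point is the middle of the knob, 13 mm above the cap's flat top and 23 mm above its rim; z up. At the start the cap stands loosely over the collar, its top resting on the gasket and its rim reaching 6 mm down round the outside.
- pad_top (a point): middle of the top of the grey felt pad, a disc 120 mm across and 10 mm thick, lying fixed on the bench; z up.
- grille_bar (a point): the grille: a black round bezel, 84 mm across, 3.5 mm thick, with a mesh in it, an 18 mm deep skirt below and a straight bar on top; 37.5 mm high in all, 60 g, lying face up on the bench. This point is the middle of the bar, 8 mm below its top and 29.5 mm above the skirt's lower edge; x along the bar, z up. The bar is 62 mm long, 12 mm wide and stands 16 mm above the bezel's top.
- grille_rim (a point): middle of the underside of the grille's bezel, 11.5 mm below the bar's middle. The skirt below it is 56 mm across at its lower edge, sloping out to a 64 mm bead. It meets the balls with this point 11 mm above the seat; the push climbs to 7 to 20 N near 9 mm, is gone by 6 mm, and the balls then draw the grille down (by up to 12 N) until its bezel rests on the gasket, about 1 mm below the seat.
- spare_tweeter: a spare tweeter, 76 mm across, 37 mm high, standing loose on the bench. Origin under its middle, on the bench.
- tape_roll: a roll of black tape, 66 mm across, 19 mm high, lying loose on the bench. Origin under its middle, on the bench.
Not all that is in view belongs to the job. What is shaped like the part that bears grille_bar but orange is not meant.

How it is judged:
By the outcome, as a careful person would: the job done as asked, in the order asked, and still so for the second after the job is handed in, while the arm keeps its last pose, push and grip.
It also fails if it takes over 67 s, if anything falls off the work surface, if the arm or the gripper's body presses on something with over 40 N, if the wrist force passes 120 N, or if a joint passes its speed limit or range.

ROBOT

A 6-joint arm with a two-finger parallel gripper is mounted at the origin on a cart in front of the work surface, level with it; the furniture and walls round the work are solid. World frame = base frame: x ahead of the robot, y to its left, z up, the work surface at z = 0. Lengths are in m, angles in rad, forces in N, time in s.
With the tool pointing down it reaches from about 0.375 to 0.925 m from the base axis. Payload 5.7 kg.
Tool frame: the origin (TCP) lies midway between the tips of the shut fingers; the grasp point (between the pads) lies 19 mm behind it; z points along the fingers, y is the line along which they close (so a half turn about z gives the same grasp; the last joint's range is limited). The gripper opens to 88 mm and grips with 3 to 60 N. Pads are 20 mm wide; open, the fingers measure 115 mm over their backs; the gripper's body (75 mm by 178 mm) begins 61 mm behind the grasp point.
Start: joints at [1.2, 0.359, 1.51, -0, 1.272, -0.115], TCP at [0.152, 0.58, 0.223] pointing down, gripper open.
Joint ranges: [-2.97, 2.97], [-1.01, 2.36], [0.21, 2.38], [-0.96, 4.11], [0.2, 2.71], [-2.98, 2.98]. Speed limits (rad/s): [2.39, 2.39, 3.14, 3.14, 3.14, 3.14].

INTERFACE

Orientations are given as [roll, pitch, yaw] about the fixed x, y, z axes, in that order (R = Rz(yaw) Ry(pitch) Rx(roll)).
In Python, from bench import * gives the robot as it stands. The module is installed in compiled form; this text tells all that it offers.
- The arm moves only by the tool move_arm, never from a script. Its argument "plan" is a list of rows, each a list of 3 entries, a list of its own where there are three numbers: the turn, a rotation vector about the tool's x, y, z in rad, then the shift along the tool's x, y, z in cm, then the closure, from 0 (fully open) to 1 (shut). A call has 1 to 12 rows; each row is the pose to reach, as a shift and turn from the pose commanded when the call began, along the tool's axes at that moment; what a row does not reach only later rows make up. A row lasts 1/12 s, in which the tool goes at most 41.7 mm and 7.16 degrees, less where a joint would pass 70% of its speed; a pose out of reach is approached as far as the arm can. A call with a gripper value outside its range is refused whole. The fingers move at their own pace and stop on an object; the grip force is fixed at half the most. Time passes only in rows, so rows that repeat a pose let the fingers close. It gives the time, the measured TCP pose, the force, the opening and the grip force at its end, in the units of the state.
- observe(): the state, without advancing time (a new reading comes with each control period).
- camera(name): name is "side" or "top"; returns a dict with "color" (384x512x3 uint8, red, green, blue), "intrinsics" (3x3 intrinsics, pixels), "D" ([k1, k2, p1, p2, k3] as OpenCV has them; the pictures are not rectified), "world_from_camera" (4x4, takes a point from camera to world coordinates). Camera axes: x right, y up, looking along -z (the intrinsics and any distortion apply to the point x, -y, -z); pixel columns grow to the right and rows downward; lengths in m; the calibration is good to about 2 mm. A picture is of the moment at which its call begins. There is no depth.
- close_job(): hands the job in; it is judged then, once.
The state is a dict: "time_s": time; "qpos": joint angles; "dq": joint speeds; "joint_torque": joint torques, N m; "eef_pos": TCP position; "ee_rot": TCP orientation; "ft_force": force on the tool from outside, world axes, zero at the start; "ft_torque": the same for the moment, N m; "grip_width": finger opening in m; "gripper_force": force on a finger pad.
Only numpy, scipy, OpenCV 4.12 (cv2) and the standard library are available. Lean on these libraries where they do the work, as an engineer would, in place of code of your own. Each camera call takes 0.05 s, during which the arm holds its last target. There are 200 camera calls.

## Working session

There is one attempt and no reset: what is moved stays moved. The work goes in short steps, Python scripts to look and compute and a tool call to move; the robot and the scene stay as the last step left them, time stands still between calls to the robot, and variables do not carry over. Pictures are saved under pics/ and viewed, at most 10 in all, crops included, and the job is handed in when it is done.

Besides the shell and the picture viewer there is one more tool, called after "Emit:" as name(argument=value, ...), one argument or row to a line, values as JSON. move_arm: Moves the arm, as the interface text tells. Its arguments: {"type":"object","properties":{"plan":{"type":"array"}},"required":["plan"]}

```bash
mkdir -p pics; cat > h.py <<'E'
from bench import *
import numpy as np, cv2
from scipy.spatial.transform import Rotation as Ro
def ray(c,px):
    p=cv2.undistortPoints(np.array([[px]],float),np.array(c["intrinsics"]),np.array(c["D"]))[0,0]
    T=np.array(c["world_from_camera"]); d=T[:3,:3]@np.array([p[0],-p[1],-1]); return T[:3,3],d
def at(c,px,z):
    o,d=ray(c,px); return o+d*(z-o[2])/d[2]
def proj(c,P):
    T=np.linalg.inv(np.array(c["world_from_camera"])); q=(T[:3,:3]@np.array(P,float).T).T+T[:3,3]
    q=q*[1,-1,-1]
    return cv2.projectPoints(q,np.zeros(3),np.zeros(3),np.array(c["intrinsics"]),np.array(c["D"]))[0][:,0]
def save(c,n,crop=None,s=1):
    im=c["color"][:,:,::-1]
    if crop: x0,y0,x1,y1=crop; im=im[y0:y1,x0:x1]
    cv2.imwrite("pics/"+n,cv2.resize(im,None,fx=s,fy=s,interpolation=cv2.INTER_CUBIC))
E
python3 - <<'E'
from h import *
for n in("top","side"):
    c=camera(n); save(c,n+"0.png",None,1.5); print(n,np.round(c["world_from_camera"],3).tolist(),c["intrinsics"],c["D"])
s=observe(); print(s)
E
```

```text
top [[-0.021, 0.989, -0.144, 0.246], [-1.0, -0.022, -0.005, -0.099], [-0.008, 0.144, 0.99, 1.54], [0.0, 0.0, 0.0, 1.0]] [[409.13652608   0.         262.89394741]
 [  0.         409.13652608 192.77596199]
 [  0.           0.           1.        ]] [-0.09062162  0.          0.          0.          0.        ]
side [[-0.999, 0.003, 0.039, 0.538], [0.033, -0.446, 0.895, 1.47], [0.02, 0.895, 0.445, 0.888], [0.0, 0.0, 0.0, 1.0]] [[446.09936237   0.         256.49936198]
 [  0.         446.09936237 192.23932445]
 [  0.           0.           1.        ]] [-0.13126085  0.          0.          0.          0.        ]
{'time_s': 0.1, 'qpos': array([ 1.19990186e+00,  3.59422856e-01,  1.51128858e+00, -3.56608832e-05,
        1.27252404e+00, -1.15106042e-01]), 'dq': array([ 0.00097723, -0.00059658, -0.00347503,  0.00132532,  0.00027248,
       -0.00129842]), 'joint_torque': array([ 9.43601590e-04, -5.16358960e+01, -2.71413463e+01,  6.77102990e-02,
        2.78022926e-02, -5.47472655e-05]), 'eef_pos': array([0.15160467, 0.57989663, 0.22191325]), 'ee_rot': array([-3.13995679e+00, -1.54837726e-04,  2.88581461e+00]), 'ft_force': array([-0.1165254 ,  0.09740832, -0.91604909]), 'ft_torque': array([-0.00102834,  0.01111579, -0.03715995]), 'gripper_force': 0.0, 'grip_width': 0.08770593470675137}
```

View pics/top0.png

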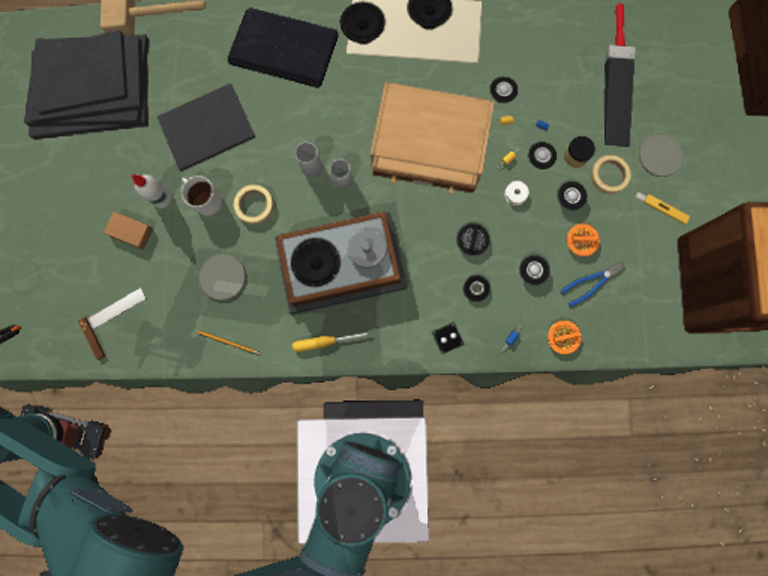

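View pics/side0.png

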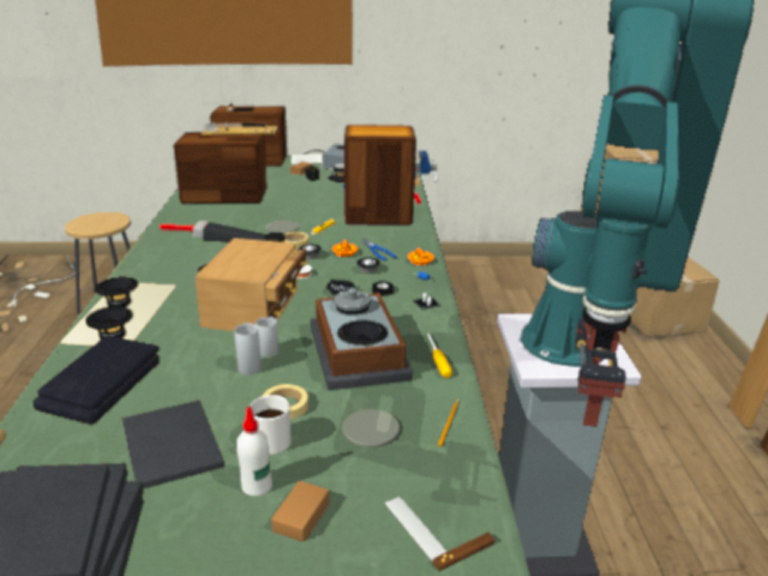

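The top view (×1.5) shows these things that could be confused:
- **Grille:** the black mesh disc at (473,239) matches. The orange ones at (584,240) and (565,337) are decoys, and (476,288) is the tape roll.
- **Cap:** on the tweeter at (368,250).
- **Pad:** the disc at (222,277), left of the speaker. The one at (661,155) is to the right, so it is not meant.

I'll check the choice in one close crop.

```bash
python3 - <<'E'
from h import *
c=camera("top"); d=camera("side")
a=c["color"][135:215,175:335,::-1]; a=cv2.resize(a,None,fx=5,fy=5,interpolation=cv2.INTER_CUBIC)[:400]
b=d["color"][180:220,200:300,::-1]; b=cv2.resize(b,(500,200),interpolation=cv2.INTER_CUBIC)
o=np.zeros((600,800,3),np.uint8); o[:400]=a; o[400:,:500]=b; cv2.imwrite("pics/crop1.png",o)
for n,p,z in[("knob",(368,242),.148),("captop",(368,252),.122),("pad",(222,277),.01),("grille",(473,240),.03),("c1",(276,245),.09),("c2",(385,212),.09),("c3",(400,281),.09),("c4",(289,303),.09),("tape",(476,288),.019)]:
    print(n,at(c,np.array(p)/1.5,z).round(3))
for n,p,z in[("pad",(370,428),.01),("knob",(353,295),.14),("grille",(342,287),.03)]:
    print(n,at(d,np.array(p)/1.5,z).round(3))
E
```

```text
knob [ 0.561 -0.034  0.148]
captop [ 0.543 -0.032  0.122]
pad [0.511 0.347 0.01 ]
grille [ 0.587 -0.292  0.03 ]
c1 [0.572 0.193 0.09 ]
c2 [ 0.648 -0.073  0.09 ]
c3 [ 0.477 -0.106  0.09 ]
c4 [0.43 0.16 0.09]
tape [ 0.467 -0.296  0.019]
pad [0.514 0.359 0.01 ]
knob [0.552 0.004 0.14 ]
grille [ 0.587 -0.262  0.03 ]
```

View pics/crop1.png

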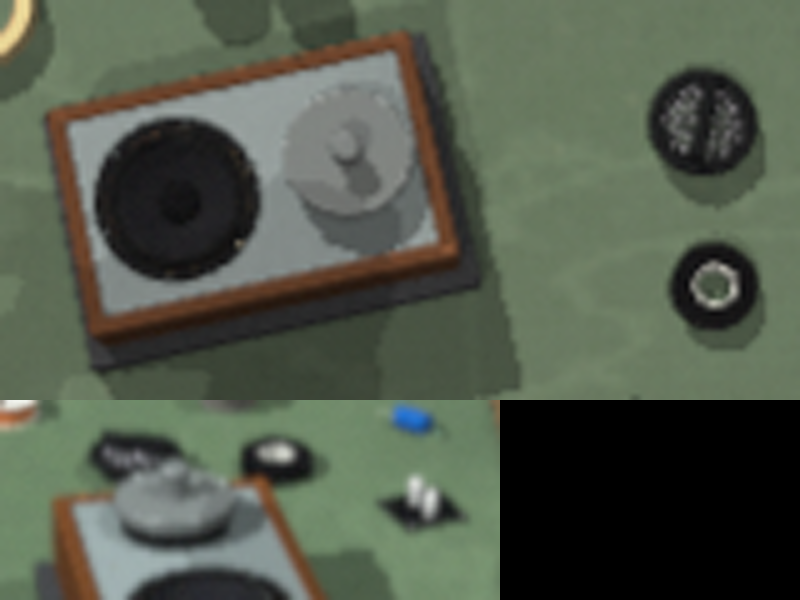

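The crop (5×, origin (175,135)) shows the cap centred at about (348,150) with its knob at (346,145). The black grille is at (703,122) with its bar roughly along the image vertical, and the tape roll is at (715,286), so the choice holds. Next I'll refine the positions.

```bash
cat >> h.py <<'E'
def tri(L):
    A=np.zeros((3,3));b=np.zeros(3)
    for c,p in L:
        o,d=ray(c,p); d=d/np.linalg.norm(d); M=np.eye(3)-np.outer(d,d); A+=M;b+=M@o
    return np.linalg.solve(A,b)
def delta(goal,yaw=None):
    "tool-frame shift in cm and turn vector to goal (tool down, tool yaw)"
    s=observe(); R=Ro.from_euler("xyz",s["ee_rot"])
    sh=R.inv().apply(np.array(goal)-s["eef_pos"])*100
    print("tcp",s["eef_pos"].round(4),"rot",s["ee_rot"].round(3),"t",round(s["time_s"],2))
    print("shift cm",sh.round(2))
    if yaw is not None: print("turn",(R.inv()*Ro.from_euler("xyz",[np.pi,0,yaw])).as_rotvec().round(3))
E
python3 - <<'E'
from h import *
c=camera("top"); d=camera("side")
t=lambda x,y:(175+x/5-.4,135+y/5-.4); s=lambda x,y:(200+x/5-.4,180+(y-400)/5-.4)
cap=at(c,t(348,150),.120); print("cap rim top",cap.round(4), "knobtop",at(c,t(346,140),.148).round(4),"side cap",at(d,s(175,504),.122).round(4),"side knob", at(d,s(172,466),.148).round(4))
print("grille top",at(c,t(703,122),.0215).round(4),"side",at(d,s(137,452),.0215).round(4))
g1,g2=at(c,t(711,78),.037),at(c,t(700,168),.037);print("bar yaw",np.arctan2(*(g1-g2)[[1,0]]))
K=np.array([at(c,t(*p),.09) for p in[(45,115),(408,33),(460,242),(98,340)]])
v=K[0]-K[1]+K[3]-K[2]; print("cab",K.mean(0).round(4),"yaw",np.arctan2(-v[0],v[1]),"L",np.linalg.norm(v)/2,np.linalg.norm(K[0]-K[3]),np.linalg.norm(K[1]-K[2]))
# pad: grey-disc centroid
for cam,p in((c,(148,184.7)),(d,(246.7,285.3))):
    g=cam["color"].astype(np.int16); x,y=map(int,p)
    m=(np.abs(g-np.median(g[y-3:y+4,x-3:x+4].reshape(-1,3),0)).max(2)<22).astype(np.uint8)
    n,l,st,ce=cv2.connectedComponentsWithStats(m,connectivity=4); k=l[y,x]; print("pad",st[k],at(cam,ce[k],.01).round(4))
delta([.5,0,.3],0.2)
E
```

```text
cap rim top [ 0.5559 -0.0281  0.12  ] knobtop [ 0.557  -0.0282  0.148 ] side cap [ 0.5552 -0.0006  0.122 ] side knob [ 0.5575 -0.0117  0.148 ]
grille top [ 0.5932 -0.2932  0.0215] side [ 0.5919 -0.2923  0.0215]
bar yaw -0.1601019562953239
cab [0.5409 0.0428 0.09  ] yaw 0.22448580283645286 L 0.27016910462555277 0.17078529984210924 0.1595166420679693
pad [133 169  30  31 727] [0.5137 0.3493 0.01  ]
pad [228 265  38  33 792] [0.5142 0.349  0.01  ]
tcp [0.1517 0.5802 0.2223] rot [-3.141 -0.     2.886] t 0.3
shift cm [-48.38 -47.33  -7.74]
turn [-0.000e+00  1.000e-03  2.686e+00]
```

```bash
python3 -c "
from h import *
delta([.5575,-.028,.20],1.55)"
```

```text
tcp [0.1517 0.5802 0.2223] rot [-3.141 -0.     2.886] t 0.3
shift cm [-54.65 -48.58   2.26]
turn [-1.000e-03  0.000e+00  1.336e+00]
```

Emit:
move_arm(
  plan=[
    [[0,0,1.336],[-54.6,-48.6,0],0],
    [[0,0,1.336],[-54.6,-48.6,0],0],
    [[0,0,1.336],[-54.6,-48.6,0],0],
    [[0,0,1.336],[-54.6,-48.6,0],0],
    [[0,0,1.336],[-54.6,-48.6,0],0],
    [[0,0,1.336],[-54.6,-48.6,0],0],
    [[0,0,1.336],[-54.6,-48.6,0],0],
    [[0,0,1.336],[-54.6,-48.6,0],0],
    [[0,0,1.336],[-54.6,-48.6,0],0],
    [[0,0,1.336],[-54.6,-48.6,0],0],
    [[0,0,1.336],[-54.6,-48.6,0],0],
    [[0,0,1.336],[-54.6,-48.6,0],0],
  ],
)

```text
time_s: 1.3
eef_pos: [0.4298, 0.1624, 0.2229]
ee_rot: [3.141, -0.0, 1.545]
ft_force: [1.0, 0.3, -0.4]
grip_width: 0.0879
gripper_force: 0.0
```

```bash
python3 -c "
from h import *
delta([.5575,-.028,.20],1.55)"
```

```text
tcp [0.4298 0.1624 0.2229] rot [ 3.141 -0.     1.545] t 1.3
shift cm [-18.71  13.26   2.3 ]
turn [ 0.001 -0.    -0.005]
```

Emit:
move_arm(
  plan=[
    [[0,0,0],[-18.7,13.2,2.3],0],
    [[0,0,0],[-18.7,13.2,2.3],0],
    [[0,0,0],[-18.7,13.2,2.3],0],
    [[0,0,0],[-18.7,13.2,2.3],0],
    [[0,0,0],[-18.7,13.2,2.3],0],
    [[0,0,0],[-18.7,13.2,2.3],0],
    [[0,0,0],[-18.7,13.2,2.3],0],
    [[0,0,0],[-18.7,13.2,2.3],0],
  ],
)

```text
time_s: 1.97
eef_pos: [0.5572, -0.0263, 0.1992]
ee_rot: [-3.141, -0.0, 1.547]
ft_force: [-0.6, 0.0, -0.6]
grip_width: 0.0879
gripper_force: 0.0
```

```bash
python3 - <<'E'
from h import *
delta([.5575,-.028,.119],1.55)
c=camera("top"); d=camera("side")
a=c["color"][140:200,210:310,::-1]; a=cv2.resize(a,(500,300),interpolation=cv2.INTER_CUBIC)
b=d["color"][150:210,185:285,::-1]; b=cv2.resize(b,(500,300),interpolation=cv2.INTER_CUBIC)
cv2.imwrite("pics/crop2.png",np.vstack([a,b]))
E
```

```text
tcp [ 0.5572 -0.0263  0.1992] rot [-3.141 -0.     1.547] t 1.97
shift cm [-0.17  0.04  8.02]
turn [-0.001 -0.    -0.003]
```

View pics/crop2.png

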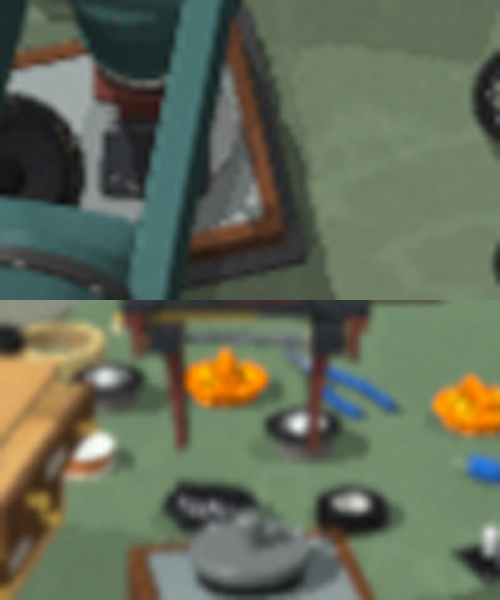

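The side crop shows the fingers at columns 181 and 316, either side of the knob at about (250,522). I'll go down to it.

Emit:
move_arm(
  plan=[
    [[0,0,0],[-0.1,0,3],0],
    [[0,0,0],[-0.1,0,5],0],
    [[0,0,0],[-0.1,0,6.5],0],
    [[0,0,0],[-0.1,0,7.5],0],
    [[0,0,0],[-0.1,0,8],0],
    [[0,0,0],[-0.1,0,8],0],
    [[0,0,0],[-0.1,0,8],0.5],
    [[0,0,0],[-0.1,0,8],0.9],
    [[0,0,0],[-0.1,0,8],1],
    [[0,0,0],[-0.1,0,8],1],
    [[0,0,0],[-0.1,0,8],1],
    [[0,0,0],[-0.1,0,8],1],
  ],
)

```text
time_s: 3.07
eef_pos: [0.5572, -0.0265, 0.12]
ee_rot: [3.141, 0.0, 1.55]
ft_force: [-0.3, 0.5, -0.6]
grip_width: 0.0513
gripper_force: 0.0
```

Emit:
move_arm(
  plan=[
    [[0,0,0],[0,0,0],1],
    [[0,0,0],[0,0,0],1],
    [[0,0,0],[0,0,0],1],
    [[0,0,0],[0,0,0],1],
    [[0,0,0],[0,0,0],1],
    [[0,0,0],[0,0,0],1],
    [[0,0,0],[0,0,0],1],
    [[0,0,0],[0,0,0],1],
    [[0,0,0],[0,0,0],1],
  ],
)

```text
time_s: 3.82
eef_pos: [0.5559, -0.0263, 0.1193]
ee_rot: [-3.139, -0.0, 1.55]
ft_force: [-4.3, -0.6, 0.4]
grip_width: 0.0219
gripper_force: 30.0
```

Emit:
move_arm(
  plan=[
    [[0,0,0],[0,0,-0.5],1],
    [[0,0,0],[0,0,-1],1],
    [[0,0,0],[0,0,-2],1],
    [[0,0,0],[0,0,-4],1],
    [[0,0,0],[0,0,-7],1],
    [[0,0,0],[0,0,-9],1],
    [[0,0,0],[0,0,-10],1],
    [[0,0,0],[0,0,-10],1],
  ],
)

```text
time_s: 4.48
eef_pos: [0.5597, -0.0268, 0.2232]
ee_rot: [3.134, 0.001, 1.55]
ft_force: [0.0, 1.4, -0.6]
grip_width: 0.0219
gripper_force: 30.0
```

```bash
python3 - <<'E'
from h import *
s=observe(); print(s["grip_width"],s["ft_force"])
delta([.514,.349,.15],1.55)
E
```

```text
0.02194469832893323 [ 0.00423071  1.40842442 -0.56856518]
tcp [ 0.5597 -0.0268  0.2232] rot [3.134e+00 1.000e-03 1.550e+00] t 4.48
shift cm [37.48 -5.41  7.24]
turn [ 0.007  0.001 -0.   ]
```

Emit:
move_arm(
  plan=[
    [[0,0,0],[2,0,0],1],
    [[0,0,0],[5,-1,0],1],
    [[0,0,0],[9,-2,0],1],
    [[0,0,0],[13,-2.5,0],1],
    [[0,0,0],[17,-3,0],1],
    [[0,0,0],[21,-3.5,0],1],
    [[0,0,0],[25,-4,0],1],
    [[0,0,0],[29,-4.5,0],1],
    [[0,0,0],[33,-5,2],1],
    [[0,0,0],[36,-5.2,4],1],
    [[0,0,0],[37.5,-5.2,6],1],
    [[0,0,0],[37.5,-5.2,7],1],
  ],
)

```text
time_s: 5.48
eef_pos: [0.5108, 0.3524, 0.1459]
ee_rot: [-3.138, 0.001, 1.553]
ft_force: [0.9, -0.1, -1.3]
grip_width: 0.0219
gripper_force: 30.0
```

Emit:
move_arm(
  plan=[
    [[0,0,0],[0,0,0],1],
    [[0,0,0],[0,0,0],1],
    [[0,0,0],[0,0,0],1],
  ],
)

```text
time_s: 5.73
eef_pos: [0.5135, 0.3485, 0.1502]
ee_rot: [3.141, 0.0, 1.549]
ft_force: [-0.2, -0.6, -0.7]
grip_width: 0.0217
gripper_force: 30.0
```

```bash
python3 - <<'E'
from h import *
s=observe(); print(s["grip_width"],s["ft_force"])
delta([.514,.349,.022],1.55)
c=camera("top"); d=camera("side")
a=c["color"][140:220,90:310,::-1]; a=cv2.resize(a,None,fx=3.6,fy=3.6,interpolation=cv2.INTER_CUBIC)
b=d["color"][215:315,160:320,::-1]; b=cv2.resize(b,None,fx=3,fy=3,interpolation=cv2.INTER_CUBIC)
o=np.zeros((588,792,3),np.uint8); o[:288]=a; o[288:,:480]=b; cv2.imwrite("pics/crop3.png",o)
E
```

```text
0.021670373690571027 [-0.18982575 -0.5690679  -0.70108416]
tcp [0.5135 0.3485 0.1502] rot [3.141 0.    1.549] t 5.73
shift cm [ 0.05  0.04 12.82]
turn [ 0.     0.    -0.001]
```

View pics/crop3.png

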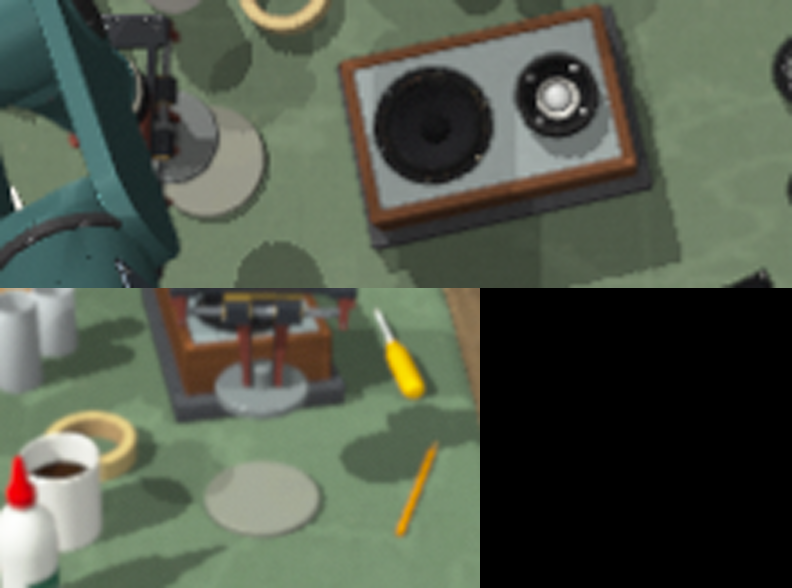

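The cap hangs level in the grip, with the knob at (262,375). The uncovered collar is centred at about (557,96) in the top crop, and the pad is clear. I'll lower the cap.

Emit:
move_arm(
  plan=[
    [[0,0,0],[0,0,2.5],1],
    [[0,0,0],[0,0,5],1],
    [[0,0,0],[0,0,7.5],1],
    [[0,0,0],[0,0,9.5],1],
    [[0,0,0],[0,0,11],1],
    [[0,0,0],[0,0,11.8],1],
    [[0,0,0],[0,0,12.2],1],
    [[0,0,0],[0,0,12.5],1],
    [[0,0,0],[0,0,12.7],1],
    [[0,0,0],[0,0,12.7],1],
  ],
)

```text
time_s: 6.67
eef_pos: [0.5139, 0.3499, 0.0241]
ee_rot: [3.14, -0.001, 1.55]
ft_force: [-0.1, -0.9, -0.7]
grip_width: 0.0217
gripper_force: 30.0
```

```bash
python3 - <<'E'
from h import *
c=camera("top")
px=(90+557/3.6-.36,140+96/3.6-.36); print(at(c,px,.112).round(4))
s=observe(); print(s["eef_pos"],s["ft_force"])
E
```

```text
[ 0.5514 -0.0282  0.112 ]
[0.51391246 0.34992351 0.02401776] [-1.01531936 -0.65065787  2.07542679]
```

Emit:
move_arm(
  plan=[
    [[0,0,0],[0,0,0],0.6],
    [[0,0,0],[0,0,0],0.5],
    [[0,0,0],[0,0,0],0.4],
    [[0,0,0],[0,0,0],0.4],
    [[0,0,0],[0,0,0],0.4],
    [[0,0,0],[0,0,0],0.4],
    [[0,0,0],[0,0,-2],0.4],
    [[0,0,0],[0,0,-5],0.4],
    [[0,0,0],[0,0,-9],0],
    [[0,0,0],[0,0,-13],0],
    [[0,0,0],[0,0,-16],0],
    [[0,0,0],[0,0,-18],0],
  ],
)

```text
time_s: 7.72
eef_pos: [0.5142, 0.3504, 0.2066]
ee_rot: [3.137, -0.002, 1.55]
ft_force: [0.2, 0.2, -0.2]
grip_width: 0.0759
gripper_force: 0.0
```

```bash
python3 - <<'E'
from h import *
delta([.5925,-.293,.12],2.95)
E
```

```text
tcp [0.5142 0.3504 0.2066] rot [ 3.137e+00 -2.000e-03  1.550e+00] t 7.72
shift cm [-64.18   9.13   8.55]
turn [ 5.0e-03  1.0e-03 -1.4e+00]
```

```bash
python3 - <<'E'
from h import *
c=camera("top");d=camera("side")
f=lambda g,x,y,w,h,s:cv2.resize(g["color"][y:y+h,x:x+w,::-1],None,fx=s,fy=s,interpolation=cv2.INTER_CUBIC)
o=np.zeros((600,800,3),np.uint8)
o[:400,:400]=f(c,225,147,40,40,10); o[:400,400:]=f(c,296,140,40,40,10)
o[400:,:400]=f(d,215,185,40,20,10); o[400:,400:]=f(d,215,270,64,32,6.25)
cv2.imwrite("pics/crop4.png",o)
E
```

```text
(no output)
```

View pics/crop4.png

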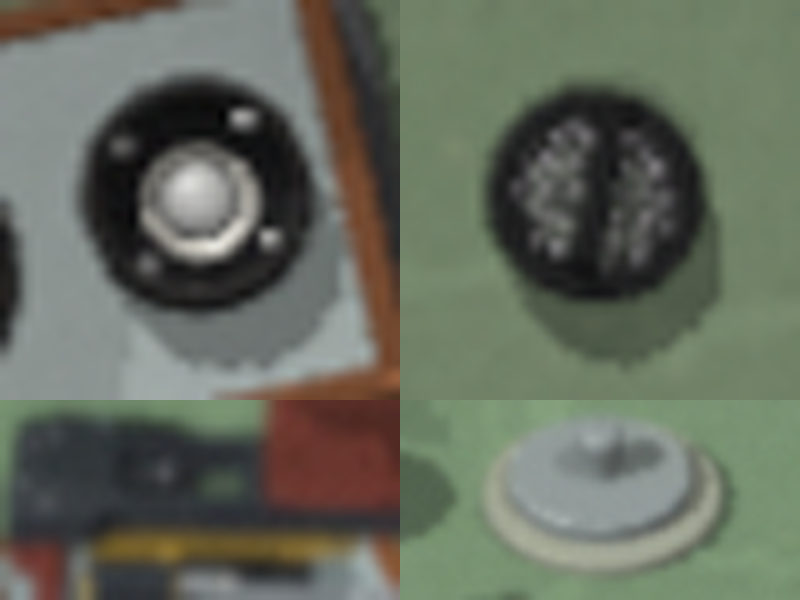

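The cap stands knob-up on the pad, near its middle (lower right). The four collar balls are at (123,145), (243,117), (270,237) and (148,264). The grille disc is centred at (596,190), with its bar running from (607,140) to (592,240).

```bash
python3 - <<'E'
from h import *
c=camera("top");d=camera("side")
C=lambda x,y:(225+x/10-.45,147+y/10-.45); G=lambda x,y:(296+(x-400)/10-.45,140+y/10-.45)
B=np.array([at(c,C(*p),.1035) for p in[(123,145),(243,117),(270,237),(148,264)]])
v=B[0]-B[1]+B[3]-B[2]; print("collar",B.mean(0).round(4),"yaw",np.arctan2(-v[0],v[1]),np.linalg.norm(B[0]-B[2]),np.linalg.norm(B[1]-B[3]))
print("ring outline",at(c,C(196.5,190),.108).round(4))
print("grille",at(c,G(596,190),.0195).round(4))
a,b=at(c,G(607,140),.0375),at(c,G(592,240),.0375); print("bar",np.arctan2(*(a-b)[[1,0]]),((a+b)/2).round(4))
E=lambda x,y:(215+(x-400)/6.25-.4,270+(y-400)/6.25-.4)
print("cap/pad side",at(d,E(602,475),.02).round(4),at(d,E(603,500),.01).round(4))
# subpixel: dark-blob ellipse of grille and collar
g=cv2.resize(c["color"],None,fx=8,fy=8,interpolation=cv2.INTER_CUBIC).max(2)
for n,p,z in(("collar",C(196,192),.1),("grille",G(596,190),.0195)):
    m=(g<58).astype(np.uint8); x,y=[int(q*8+4) for q in p]; w=np.zeros_like(m); cv2.circle(w,(x,y),120,1,-1); m*=w
    k=max(cv2.findContours(m,cv2.RETR_EXTERNAL,cv2.CHAIN_APPROX_NONE)[0],key=cv2.contourArea)
    e=cv2.fitEllipse(cv2.convexHull(k)); q=(np.array(e[0])-3.5)/8; print(n,np.round(e,1) if 0 else (q.round(2),np.round(e[1],1)/8),at(c,q,z).round(4))
E
```

```text
collar [ 0.5558 -0.0271  0.1035] yaw 0.20527178041199173 0.06285618994751492 0.0634480728080457
ring outline [ 0.5551 -0.0275  0.108 ]
grille [ 0.5954 -0.2934  0.0195]
bar -0.18656942531050394 [ 0.5913 -0.2924  0.0375]
cap/pad side [0.5136 0.3529 0.02  ] [0.5131 0.3602 0.01  ]
collar (array([244.33, 166.29]), array([22.6375, 23.0125])) [ 0.5541 -0.0275  0.1   ]
grille (array([315.19, 159.32]), array([21.0125, 21.475 ])) [ 0.5924 -0.2934  0.0195]
```

Emit:
move_arm(
  plan=[
    [[0,0,-1.42],[-64,9,0],0],
    [[0,0,-1.42],[-64,9,0],0],
    [[0,0,-1.42],[-64,9,0],0],
    [[0,0,-1.42],[-64,9,0],0],
    [[0,0,-1.42],[-64,9,0],0],
    [[0,0,-1.42],[-64,9,0],0],
    [[0,0,-1.42],[-64,9,0],0],
    [[0,0,-1.42],[-64,9,0],0],
    [[0,0,-1.42],[-64,9,0],0],
    [[0,0,-1.42],[-64,9,0],0],
    [[0,0,-1.42],[-64,9,0],0],
    [[0,0,-1.42],[-64,9,0],0],
  ],
)

```text
time_s: 8.92
eef_pos: [0.5671, -0.1142, 0.2002]
ee_rot: [3.141, -0.004, 2.953]
ft_force: [0.5, 2.0, -0.4]
grip_width: 0.088
gripper_force: 0.0
```

```bash
python3 - <<'E'
from h import *
delta([.593,-.293,.10],2.97)
E
```

```text
tcp [ 0.5671 -0.1142  0.2002] rot [ 3.141 -0.004  2.953] t 8.92
shift cm [ -5.95 -17.08   9.99]
turn [ 0.001 -0.004 -0.017]
```

Emit:
move_arm(
  plan=[
    [[0,0,-0.017],[-6,-17.1,0],0],
    [[0,0,-0.017],[-6,-17.1,0],0],
    [[0,0,-0.017],[-6,-17.1,0],0],
    [[0,0,-0.017],[-6,-17.1,2],0],
    [[0,0,-0.017],[-6,-17.1,6],0],
    [[0,0,-0.017],[-6,-17.1,9],0],
    [[0,0,-0.017],[-6,-17.1,10],0],
    [[0,0,-0.017],[-6,-17.1,10],0],
    [[0,0,-0.017],[-6,-17.1,10],0],
  ],
)

```text
time_s: 9.67
eef_pos: [0.5936, -0.291, 0.1016]
ee_rot: [3.14, -0.003, 2.964]
ft_force: [-0.3, 1.4, 0.7]
grip_width: 0.0876
gripper_force: 0.0
```

```bash
python3 - <<'E'
from h import *
delta([.593,-.293,.0235],2.97)
E
```

```text
tcp [ 0.5936 -0.291   0.1016] rot [ 3.140e+00 -3.000e-03  2.964e+00] t 9.67
shift cm [-0.   -0.22  7.81]
turn [ 0.001 -0.003 -0.006]
```

Emit:
move_arm(
  plan=[
    [[0,0,0],[0,-0.1,0.5],0.5],
    [[0,0,0],[0,-0.1,1.5],0.5],
    [[0,0,0],[0,-0.1,2.5],0.5],
    [[0,0,0],[0,-0.1,3.5],0.5],
    [[0,0,0],[0,-0.1,4.5],0.5],
    [[0,0,0],[0,-0.1,5.5],0.5],
    [[0,0,0],[0,-0.1,6.5],0.5],
    [[0,0,0],[0,-0.1,7.2],0.5],
    [[0,0,0],[0,-0.1,7.5],0.5],
    [[0,0,0],[0,-0.1,7.7],0.5],
    [[0,0,0],[0,-0.1,7.7],0.5],
    [[0,0,0],[0,-0.1,7.7],0.5],
  ],
)

```text
time_s: 10.67
eef_pos: [0.5946, -0.2934, 0.0259]
ee_rot: [-3.141, 0.0, 2.964]
ft_force: [-0.3, -0.5, -0.2]
grip_width: 0.0439
gripper_force: 0.0
```

```bash
python3 - <<'E'
from h import *
delta([.593,-.293,.0225],2.97); s=observe(); print(s["ft_force"],s["grip_width"])
d=camera("side"); save(d,"crop5.png",(200,165,270,215),8)
E
```

```text
tcp [ 0.5946 -0.2934  0.0259] rot [-3.141  0.     2.964] t 10.67
shift cm [0.16 0.01 0.34]
turn [-0.     0.    -0.006]
[-0.34622598 -0.47149578 -0.22083797] 0.04386937904497376
```

View pics/crop5.png

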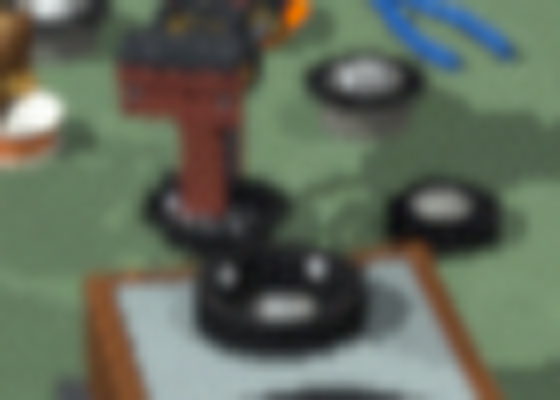

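The side crop shows the fingers around the bar, with the near tip at (208,215) and the grille at about (218,210), so they are near its middle. I'll lower a little more and close.

Emit:
move_arm(
  plan=[
    [[0,0,0],[0.2,0,0.1],0.5],
    [[0,0,0],[0.2,0,0.25],0.5],
    [[0,0,0],[0.2,0,0.3],0.7],
    [[0,0,0],[0.2,0,0.3],1],
    [[0,0,0],[0.2,0,0.3],1],
    [[0,0,0],[0.2,0,0.3],1],
    [[0,0,0],[0.2,0,0.3],1],
    [[0,0,0],[0.2,0,0.3],1],
    [[0,0,0],[0.2,0,0.3],1],
    [[0,0,0],[0.2,0,0.3],1],
    [[0,0,0],[0.2,0,0.3],1],
    [[0,0,0],[0.2,0,0.3],1],
  ],
)

```text
time_s: 11.72
eef_pos: [0.5924, -0.2929, 0.0228]
ee_rot: [-3.141, 0.0, 2.964]
ft_force: [0.5, 0.4, 0.5]
grip_width: 0.0118
gripper_force: 30.0
```

Emit:
move_arm(
  plan=[
    [[0,0,0],[0,0,-0.5],1],
    [[0,0,0],[0,0,-2],1],
    [[0,0,0],[0,0,-5],1],
    [[0,0,0],[0,0,-8],1],
    [[0,0,0],[0,0,-11],1],
    [[0,0,0],[0,0,-14],1],
    [[0,0,0],[0,0,-17],1],
    [[0,0,0],[0,0,-18],1],
    [[0,0,0],[0,0,-18],1],
    [[0,0,0],[0,0,-18],1],
  ],
)

```text
time_s: 12.55
eef_pos: [0.5922, -0.2927, 0.2024]
ee_rot: [-3.141, 0.0, 2.964]
ft_force: [0.6, -0.2, -0.1]
grip_width: 0.0116
gripper_force: 30.0
```

```bash
python3 - <<'E'
from h import *
delta([.5555,-.0275,.20],1.786); s=observe(); print(s["ft_force"],s["grip_width"])
E
```

```text
tcp [ 0.5922 -0.2927  0.2024] rot [-3.141  0.     2.964] t 12.55
shift cm [ 8.3  25.46  0.23]
turn [-0.     0.     1.178]
[ 0.569436   -0.21208084 -0.138524  ] 0.01157041404550895
```

Emit:
move_arm(
  plan=[
    [[0,0,0.1],[0.7,2,0],1],
    [[0,0,0.2],[1.6,5,0],1],
    [[0,0,0.32],[2.4,7.5,0],1],
    [[0,0,0.44],[3.3,10,0],1],
    [[0,0,0.56],[4.1,12.5,0],1],
    [[0,0,0.68],[4.9,15,0],1],
    [[0,0,0.8],[5.7,17.5,0],1],
    [[0,0,0.9],[6.5,20,0],1],
    [[0,0,1.0],[7.3,22.5,0],1],
    [[0,0,1.1],[8,24.5,0],1],
    [[0,0,1.17],[8.3,25.4,0],1],
    [[0,0,1.178],[8.3,25.4,0],1],
  ],
)

```text
time_s: 13.55
eef_pos: [0.5531, -0.0257, 0.2]
ee_rot: [-3.137, -0.003, 1.786]
ft_force: [0.5, 0.2, -0.6]
grip_width: 0.0117
gripper_force: 30.0
```

Emit:
move_arm(
  plan=[
    [[0,0,0],[0,0,1],1],
    [[0,0,0],[0,0,2],1],
    [[0,0,0],[0,0,3],1],
    [[0,0,0],[0,0,3.5],1],
    [[0,0,0],[0,0,3.5],1],
    [[0,0,0],[0,0,3.5],1],
  ],
)

```text
time_s: 14.05
eef_pos: [0.5552, -0.0287, 0.1669]
ee_rot: [-3.14, -0.0, 1.785]
ft_force: [0.6, -0.4, 0.2]
grip_width: 0.0118
gripper_force: 30.0
```

```bash
python3 - <<'E'
from h import *
delta([.5555,-.0275,.14],1.786); s=observe(); print(s["ft_force"],s["grip_width"])
c=camera("top");d=camera("side")
f=lambda g,x,y,w,h,s:cv2.resize(g["color"][y:y+h,x:x+w,::-1],None,fx=s,fy=s,interpolation=cv2.INTER_CUBIC)
o=np.zeros((600,800,3),np.uint8)
o[:,:400]=f(c,224,140,40,60,10); o[:,400:]=f(d,210,155,50,75,8)
R=Ro.from_euler("xyz",s["ee_rot"])
for nm,ctr,r in(("bezel low",s["eef_pos"]+R.apply([0,0,.0048]),.042),("collar top",[.5555,-.0275,.108],.042)):
    th=np.linspace(0,2*np.pi,41); P=np.array(ctr)+np.c_[r*np.cos(th),r*np.sin(th),0*th]
    col=(0,255,255) if nm[0]=="b" else (0,0,255)
    for q in proj(c,P): 
        u=((q-[224,140]+.5)*10).astype(int); 
        if 0<=u[0]<400: cv2.circle(o,tuple(u.tolist()),1,col,-1)
    for q in proj(d,P):
        u=((q-[210,155]+.5)*8).astype(int)
        if 0<=u[0]<400: cv2.circle(o,(int(u[0])+400,int(u[1])),1,col,-1)
cv2.imwrite("pics/crop6.png",o)
E
```

```text
tcp [ 0.5552 -0.0287  0.1669] rot [-3.14  -0.     1.785] t 14.05
shift cm [0.11 0.06 2.69]
turn [-0.001 -0.    -0.001]
[ 0.59867196 -0.42090542  0.23446627] 0.011755228602483764
```

View pics/crop6.png

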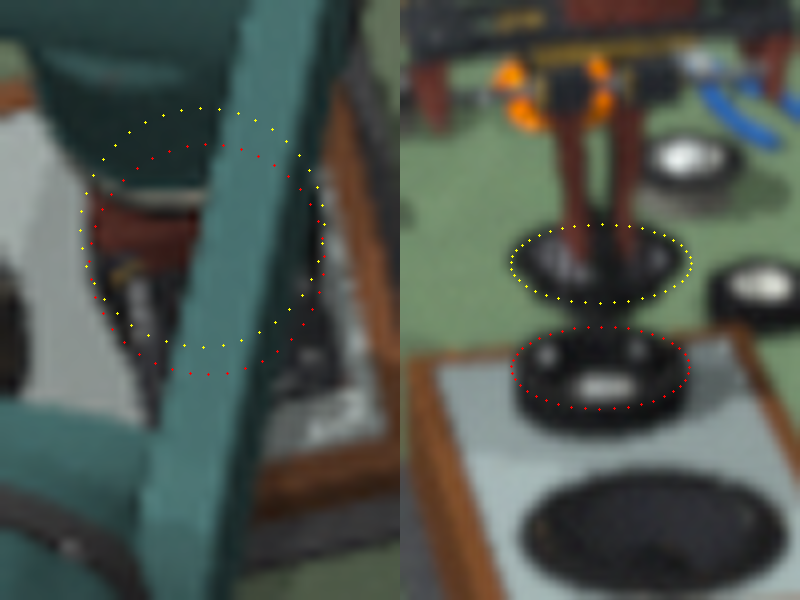

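The overlays match: the grille (yellow) is at columns 511–691 of the side crop and the collar (red) at 512–690. One check of y from the far balls, seen at (548,352) and (640,348).

```bash
python3 - <<'E'
from h import *
d=camera("side"); S=lambda x,y:(210+(x-400)/8-.45,155+y/8-.45)
a,b=at(d,S(548,352),.1035),at(d,S(640,348),.1035); print(a.round(4),b.round(4),np.linalg.norm(a-b))
u=(a-b)/np.linalg.norm(a-b); n=np.array([-u[1],u[0],0]); yw=np.arctan2(u[1],u[0])
print("yaw",yw,"centre",((a+b)/2-n*np.linalg.norm(a-b)/2).round(4))
# dome/tweeter flange centre seen at (605,385), dome height ~.094
print("dome",at(d,S(604,384),.094).round(4))
# dark outline extents along columns through the middle
g=cv2.resize(d["color"],None,fx=8,fy=8,interpolation=cv2.INTER_CUBIC)[155*8:155*8+600,210*8:210*8+400].max(2)
for x in(150,160,240,250):
    print(x,[int(v) for v in np.where(np.diff((g[180:480,x]<60).astype(int)))[0]+180])
E
```

```text
[ 0.5809 -0.0513  0.1035] [ 0.5368 -0.0557  0.1035] 0.04427925612982225
yaw 0.0997264816446712 centre [ 0.561  -0.0756  0.1035]
dome [ 0.5539 -0.0366  0.094 ]
150 [276, 299, 335, 343, 365, 427]
160 [280, 302, 331, 429]
240 [226, 304, 332, 340, 356, 429, 474]
250 [181, 229, 249, 266, 298, 334, 427, 473]
```

```bash
python3 - <<'E'
from h import *
d=camera("side"); s=observe()
th=np.linspace(0,2*np.pi,361); ring=lambda c,r:np.array(c)+np.c_[r*np.cos(th),r*np.sin(th),0*th]
ext=lambda c,r:((proj(d,ring(c,r))-[210,155]+.45)*8)
for cy in(-.0275,-.0300,-.0325):
    e=ext([.5555,cy,.09],.042); t=ext([.5555,cy,.112],.0415); print(cy,"bottom",e.max(0).round(1),e.min(0).round(1),"top",t.min(0).round(1))
p=s["eef_pos"].copy(); p[2]-=.0048; e=ext(p,.042); p[2]+=.0035; t=ext(p,.042); print("bezel",e.max(0).round(1),t.min(0).round(1))
g=cv2.resize(d["color"],None,fx=8,fy=8,interpolation=cv2.INTER_CUBIC)[155*8:155*8+600,210*8:210*8+400].max(2).astype(int)
for x in(195,200,205): print(x,"bezel rows",g[285:316:3,x].tolist(),"btm 415+",g[415:448:3,x].tolist(),"coltop",g[305:345:3,x].tolist())
for y in(262,390): print(y,"L",g[y,100:125:3].tolist(),"R",g[y,275:300:3].tolist())
E
```

```text
-0.0275 bottom [289.  442.9] [112.  359.7] top [112.4 319.7]
-0.03 bottom [288.9 440.3] [112.2 357.3] top [112.6 317.3]
-0.0325 bottom [288.9 437.8] [112.3 355. ] top [112.8 315. ]
bezel [289.1 300.6] [108.6 215.4]
195 bezel rows [43, 39, 35, 30, 27, 25, 25, 27, 29, 29, 30] btm 415+ [23, 24, 26, 29, 36, 47, 56, 74, 90, 106, 126] coltop [26, 28, 29, 30, 32, 34, 36, 36, 35, 33, 31, 31, 29, 26]
200 bezel rows [36, 35, 33, 29, 26, 24, 24, 27, 29, 29, 30] btm 415+ [23, 26, 28, 29, 35, 45, 56, 74, 92, 108, 127] coltop [25, 29, 29, 29, 32, 34, 36, 37, 36, 34, 32, 31, 29, 27]
205 bezel rows [32, 31, 30, 27, 24, 23, 23, 26, 29, 30, 33] btm 415+ [22, 26, 28, 28, 33, 44, 56, 75, 93, 109, 128] coltop [25, 28, 30, 32, 36, 39, 41, 41, 39, 36, 34, 32, 30, 29]
262 L [131, 120, 107, 88, 73, 59, 44, 37, 33] R [42, 56, 71, 92, 111, 126, 139, 142, 142]
390 L [153, 152, 147, 129, 110, 86, 63, 49, 38] R [23, 27, 32, 44, 56, 68, 82, 88, 92]
```

Emit:
move_arm(
  plan=[
    [[0,0,0],[0,-0.05,1],1],
    [[0,0,0],[0,-0.05,2],1],
    [[0,0,0],[0,-0.05,2.7],1],
    [[0,0,0],[0,-0.05,3.1],1],
    [[0,0,0],[0,-0.05,3.4],1],
    [[0,0,0],[0,-0.05,3.6],1],
    [[0,0,0],[0,-0.05,3.6],1],
    [[0,0,0],[0,-0.05,3.6],1],
  ],
)

```text
time_s: 14.92
eef_pos: [0.5552, -0.0283, 0.1317]
ee_rot: [3.142, 0.0, 1.786]
ft_force: [0.1, -0.1, -1.4]
grip_width: 0.0117
gripper_force: 30.0
```

```bash
python3 - <<'E'
from h import *
delta([.5547,-.0287,.128],1.786); s=observe(); print(s["ft_force"],s["ft_torque"],s["grip_width"])
E
```

```text
tcp [ 0.5552 -0.0283  0.1317] rot [3.142 0.    1.786] t 14.92
shift cm [-0.03 -0.06  0.37]
turn [ 0.  0. -0.]
[ 0.1303288  -0.13077199 -1.44351136] [-0.06916121  0.09025497 -0.02615146] 0.011702551693450075
```

Emit:
move_arm(
  plan=[
    [[0,0,0],[0,-0.03,0.2],1],
    [[0,0,0],[0,-0.03,0.35],1],
    [[0,0,0],[0,-0.03,0.5],1],
    [[0,0,0],[0,-0.03,0.5],1],
    [[0,0,0],[0,-0.03,0.5],1],
  ],
)

```text
time_s: 15.33
eef_pos: [0.5551, -0.0277, 0.1272]
ee_rot: [3.14, -0.001, 1.786]
ft_force: [0.7, 3.6, 4.5]
grip_width: 0.012
gripper_force: 30.0
```

The balls push the grille towards +y with 3.6 N, so the collar centre lies a bit that way. I'll shift to match.

Emit:
move_arm(
  plan=[
    [[0,0,0],[0.07,0,0],1],
    [[0,0,0],[0.13,0,0],1],
    [[0,0,0],[0.13,0,0],1],
    [[0,0,0],[0.13,0,0],1],
  ],
)

```text
time_s: 15.67
eef_pos: [0.5549, -0.0268, 0.1272]
ee_rot: [3.141, 0.0, 1.786]
ft_force: [-1.7, 2.9, 6.6]
grip_width: 0.0114
gripper_force: 30.0
```

Emit:
move_arm(
  plan=[
    [[0,0,0],[0.1,0,0.1],1],
    [[0,0,0],[0.1,0,0.2],1],
    [[0,0,0],[0.1,0,0.3],1],
    [[0,0,0],[0.1,0,0.4],1],
    [[0,0,0],[0.1,0,0.4],1],
  ],
)

```text
time_s: 16.08
eef_pos: [0.5552, -0.0265, 0.1235]
ee_rot: [3.14, 0.001, 1.786]
ft_force: [-0.5, 0.8, 5.4]
grip_width: 0.0118
gripper_force: 30.0
```

Emit:
move_arm(
  plan=[
    [[0,0,0],[0,0,0.1],1],
    [[0,0,0],[0,0,0.2],1],
    [[0,0,0],[0,0,0.3],1],
    [[0,0,0],[0,0,0.4],1],
    [[0,0,0],[0,0,0.4],1],
  ],
)

```text
time_s: 16.5
eef_pos: [0.5544, -0.0263, 0.118]
ee_rot: [-3.141, 0.0, 1.786]
ft_force: [2.8, 0.3, -7.4]
grip_width: 0.0118
gripper_force: 30.0
```

Emit:
move_arm(
  plan=[
    [[0,0,0],[-0.02,-0.03,0.1],1],
    [[0,0,0],[-0.02,-0.03,0.2],1],
    [[0,0,0],[-0.02,-0.03,0.3],1],
    [[0,0,0],[-0.02,-0.03,0.35],1],
    [[0,0,0],[-0.02,-0.03,0.35],1],
    [[0,0,0],[-0.02,-0.03,0.35],1],
  ],
)

```text
time_s: 17.0
eef_pos: [0.554, -0.0263, 0.1154]
ee_rot: [-3.142, -0.0, 1.786]
ft_force: [1.0, 1.7, 2.9]
grip_width: 0.0115
gripper_force: 30.0
```

Emit:
move_arm(
  plan=[
    [[0,0,0],[0,0,0.1],1],
    [[0,0,0],[0,0,0.2],1],
    [[0,0,0],[0,0,0.2],1],
    [[0,0,0],[0,0,0.2],1],
    [[0,0,0],[0,0,0.2],1],
    [[0,0,0],[0,0,0.2],1],
  ],
)

```text
time_s: 17.5
eef_pos: [0.554, -0.0263, 0.114]
ee_rot: [3.141, 0.0, 1.786]
ft_force: [-1.3, 1.5, 10.0]
grip_width: 0.012
gripper_force: 30.0
```

Emit:
move_arm(
  plan=[
    [[0,0,0],[0,0,0],1],
    [[0,0,0],[0,0,0],1],
    [[0,0,0],[0,0,0],1],
    [[0,0,0],[0,0,0],1],
    [[0,0,0],[0,0,0],1],
    [[0,0,0],[0,0,0],1],
  ],
)

```text
time_s: 18.0
eef_pos: [0.554, -0.0263, 0.1141]
ee_rot: [3.141, 0.0, 1.786]
ft_force: [-1.8, 1.9, 10.1]
grip_width: 0.012
gripper_force: 30.0
```

```bash
python3 - <<'E'
from h import *
d=camera("side"); F=[]
for i in range(8): camera("side"); F.append(observe()["ft_force"])
print(np.mean(F,0),np.std(F,0),observe()["eef_pos"])
f=lambda g,x,y,w,h,s:cv2.resize(g["color"][y:y+h,x:x+w,::-1],None,fx=s,fy=s,interpolation=cv2.INTER_CUBIC)
o=np.zeros((600,800,3),np.uint8); o[:,:400]=f(d,210,155,50,75,8); o[:320,400:]=f(d,205,260,80,64,5); cv2.imwrite("pics/crop7.png",o)
E
```

```text
[-1.50271925  1.85749138  9.97156136] [0.37586883 0.42244447 0.62383919] [ 0.55402316 -0.0262978   0.11407908]
```

View pics/crop7.png

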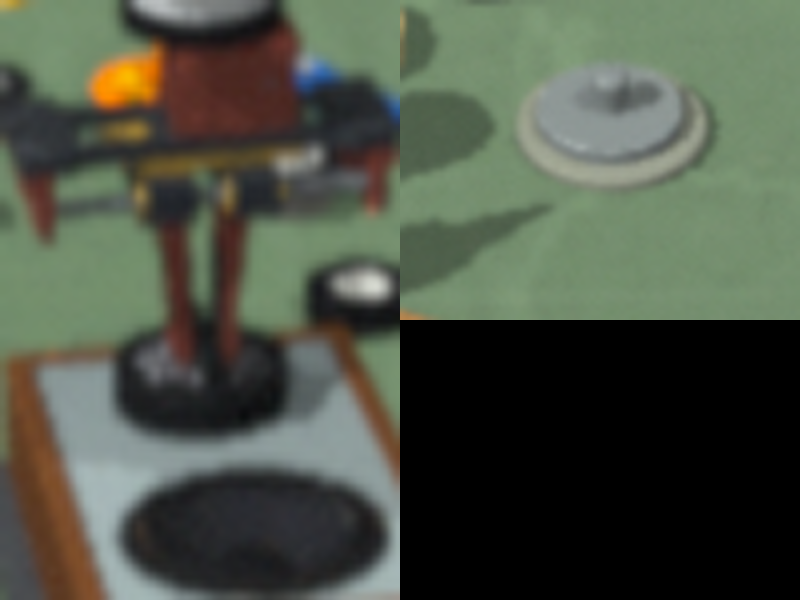

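The grille sits flush on the collar at (200,360) with its bar along the loudspeaker. The cap is on the pad at (612,110). The push is a steady 10 N or so, giving about 2.7 mm of squeeze, so I'm handing in.

```bash
python3 -c "
from bench import *
print(close_job())"
```

```text
the job is handed in; nothing more can be done
None
```

The job is handed in with the dust cap standing knob up near the middle of the left-hand felt pad and the grille snapped into the collar, bar along the loudspeaker, still gripped and pressed at about 10 N (gasket squeezed by an estimated 2.7 mm).

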